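Feed the glaze pot through the dust flap

ROBOT

A 7-joint arm with a two-finger parallel gripper is mounted at the origin on a cart in front of the work surface, level with it; the furniture and walls round the work are solid. World frame = base frame: x ahead of the robot, y to its left, z up, the work surface at z = 0. Lengths are in m, angles in rad, forces in N, time in s.
With the tool pointing down it reaches from about 0.4 to 0.925 m from the base axis. Payload 5.6 kg.
Tool frame: the origin (TCP) lies midway between the tips of the shut fingers; the grasp point (between the pads) lies 19 mm behind it; y points along the fingers, x is the direction in which the jaws open and shut, and the axes are right-handed (so a half turn about y gives the same grasp; the last joint's range is limited). The gripper opens to 85 mm and grips with 20 to 120 N. Pads are 22 mm wide; open, the fingers measure 114 mm over their backs; the gripper's body (76 mm by 85 mm) begins 54 mm behind the grasp point. The pads swing forward as they close: fully open they stand 13 mm farther back than shut.
Start: joints at [-1.382, 0.468, -0.012, 1.603, 0.006, 1.071, -0.056], TCP at [0.149, 0.633, 0.231] pointing down, gripper open.
Joint ranges: [-2.53, 2.53], [-0.31, 2.02], [-1.57, 1.55], [0.28, 2.44], [-1.29, 4.43], [0.15, 1.84], [-2.92, 2.92]. Speed limits (rad/s): [2.57, 2.57, 3.14, 3.14, 3.14, 3.14, 3.14].

INTERFACE

Orientations are given as a unit quaternion [w, x, y, z].
In Python, from rig import env, read_camera, camera_model, job gives the robot as it stands.
- The arm moves only by the tool send_rows, never from a script. Its argument "targets" is a list of rows, each a list of 3 entries, a list of its own where there are three numbers: the turn, a rotation vector about the world's x, y, z in degrees, then the shift along the world's x, y, z in m, then the closure, from 0 (fully open) to 1 (shut). A call has exactly 10 rows; each row shifts and turns the pose as measured when the row begins; what a row does not reach is not made up. A row lasts 1/12 s, in which the tool goes at most 41.7 mm and 7.16 degrees, less where a joint would pass 70% of its speed; a pose out of reach is approached as far as the arm can. A call with a gripper value outside its range is refused whole. The fingers move at their own pace and stop on an object; "newtons" is the grip in N (left out, the last holds). Time passes only in rows, so rows that do not move let the fingers close, or fill a call up. It gives the time, the measured TCP pose, the force and the opening at its end, in the units of the state.
- env.get_state(): the state, without advancing time (a new reading comes with each control period).
- read_camera(name): name is "side" or "top"; returns (picture, depth): 400x640x3 uint8, red, green, blue; 400x640 float32, m along the optical axis (not along the pixel's ray), 0 where there is no reading.
- camera_model(name): a dict with "fx", "fy", "cx", "cy" (pixels), "D" ([k1, k2, p1, p2, k3] as OpenCV has them; the pictures are not rectified), "R" (3x3) and "t" (3): a world point X has camera coordinates R X + t. Camera axes: x right, y down, z forward; pixel columns grow to the right and rows downward; lengths in m; the calibration is good to about 2 mm. A picture is of the moment at which its call begins. camera_model takes no time and is no camera call.
- job.close_job(): hands the job in, once; it reports no verdict.
The state is a dict: "time": time; "qpos": joint angles; "dq": joint speeds; "effort": joint torques, N m; "position": TCP position; "tcp_rot": TCP orientation; "contact_force": force on the tool from outside, world axes, zero at the start; "ft_torque": the same for the moment, N m; "opening": finger opening in m.
Only numpy, scipy, OpenCV 4.12 (cv2) and the standard library are available. Lean on these libraries where they do the work, as an engineer would, in place of code of your own. Each camera call takes 0.05 s, during which the arm holds its last target.

TASK

Using only the fingertips or the outside of the fingers, gently push the small black-lidded pot along the deck of the plywood return box, in through the hanging metal flap, until it drops down the slide inside; then draw back so that the flap swings shut behind it. Do not squeeze, lift or carry the pot, and leave the rubber rib lying on the deck and everything else where it is.

Things in the scene. Friction and masses are not known exactly. Their poses are not given: they have to be found in the camera images.
- chute: plywood return box fixed on the table. Origin on the table under the middle of the flap; x points in through the flap, away from the feed deck, y along the flap's width, z up. Feed deck: flat, top 65 mm high, x -140 to +4 mm, 220 mm wide, rails 5 mm wide and 8 mm high on its left and right edges. Front panel 12 mm thick (x -6 to +6 mm; hinge blocks to -12 mm)
- sill (a point): point on the deck's top in the middle of the doorway, under the shut flap; axes as the box's. Doorway 84 mm wide (box y -42 to +42 mm), clear from the deck up to 139 mm above the table; the header above it and the box's flat clear roof reach 159 mm. Pushing the pot through takes under 3 N
- bin_floor (a point): middle of the bin floor inside the box (7 mm high, box x 80 to 174 mm). A slippery steel slide drops to it at 37 degrees from the deck's end at x +4 mm. A pot whose middle passes about x +10 mm tips and slides down by itself; pushing its middle to x +35 mm is ample
- flap (a joint): angle of the hanging flap: 0 hanging shut, grows as its lower edge swings into the box, at most 1.45 rad; it cannot swing out over the deck. Falls shut by its own weight (35 g) within half a second once nothing props it. Slippery aluminium plate 78 mm wide, 3 mm thick, hinged along its top edge 143 mm above the table
- flap_edge (a point): middle of the flap's lower edge, 3.5 mm above the deck when shut
- pot: small white pot with a black screw lid, 52 mm diameter, 43 mm high, about 70 g, standing on the feed deck beside the line of the doorway, left or right; origin in the middle of its underside, z up
- pot_center (a point): middle of the pot, 21.5 mm above its underside
- rubber_rib: red rubber rib, a half-moon 78 x 41 x 5 mm, lying flat on the other side of the deck, long side along the box's x; stays there; origin in the middle of its underside
- tape_roll: roll of masking tape, 104 mm wide, 25 mm high, lying on the table to the right; bystander; origin in the middle of its underside
- bisque_beaker: unglazed clay beaker, 65 mm wide, 59 mm high, standing behind the turntable on the left; bystander; origin in the middle of its underside
- wooden_rib: half-moon wooden rib 92 x 48 x 6 mm lying near the front edge on the left; bystander; origin in the middle of its underside
- white_jar: open white jar, 90 mm wide, 98 mm high, standing left of the box; bystander; origin in the middle of its underside
- loop_tool: wooden-handled wire loop tool, 158 mm long, lying near the front edge left of the middle; bystander; origin in the middle of its underside
There are look-alikes about, which are no part of the job. What is shaped like the pot but green or orange is not meant.

How it is judged:
On the way:
1. the pot is in the doorway on the deck, holding the flap pushed open (value of joint flap above 0.4 rad and x of pot_center in the frame of chute between -0.03 and 0.06 m and y of pot_center in the frame of chute between -0.03 and 0.03 m), for 0.05 s.
At the end, for the whole second after the job is handed in: The pot rests inside the box at the foot of the slide (its middle at least 45 mm beyond the flap and less than 62 mm above the table), still, and the flap hangs shut (under 0.06 rad) (x of pot_center in the frame of chute between 0.045 and 0.175 m and y of pot_center in the frame of chute between -0.1 and 0.1 m and z of pot_center in the frame of chute below 0.062 m and linear speed of pot below 0.02 m/s and value of joint flap below 0.06 rad); the robot touches nothing.
It fails at once if the pot is lifted (its middle rises some 18 mm above its height on the deck) (height (world z) of pot_center above 0.105 m).
It fails at once if the pot is squeezed or pushed harder than 15 N by the fingers (contact force between the fingers and pot above 15 N).
It fails at once if the rubber rib or another bystander is moved more than 20 mm (distance of any of rubber_rib, tape_roll, bisque_beaker, wooden_rib, white_jar, loop_tool from where it was at the start of the episode above 0.02 m).
It also fails if it takes over 48 s, if anything falls off the work surface, if the arm or the gripper's body presses on something with over 40 N, if the wrist force passes 120 N, or if a joint passes its speed limit or range.

## Working session

There is one attempt and no reset: what is moved stays moved. The work goes in short steps, Python scripts to look and compute and a tool call to move; the robot and the scene stay as the last step left them, time stands still between calls to the robot, and variables do not carry over. Pictures are saved under pics/ and viewed, and the job is handed in when it is done.

Besides the shell and the picture viewer there is one more tool, called after "Call:" by a JSON object that holds its "name" and its "arguments", one argument or row to a line. send_rows: Moves the arm, as the interface text tells. Its arguments: {"type":"object","properties":{"targets":{"type":"array","items":{"type":"array"}},"newtons":{"type":"number"}},"required":["targets"]}

```bash
mkdir -p pics; ls; python3 - <<'E'
from rig import env, read_camera, camera_model, job
import cv2, numpy as np
for n in("side","top"):
    p,d=read_camera(n); cv2.imwrite(f"pics/{n}0.png",p[:,:,::-1]); np.savez(f"{n}0.npz",p=p,d=d)
    m=camera_model(n); print(n,{k:np.round(v,4).tolist() for k,v in m.items()})
print(env.get_state())
E
```

```text
pics
side {'fx': 368.1732, 'fy': 368.1732, 'cx': 312.0545, 'cy': 201.7758, 'D': [0.0269, 0.0, 0.0, 0.0, 0.0], 'R': [[-0.9725, -0.232, -0.0197], [-0.0858, 0.4357, -0.896], [0.2164, -0.8697, -0.4436]], 't': [0.5814, 0.186, 1.0465]}
top {'fx': 505.511, 'fy': 505.511, 'cx': 318.2815, 'cy': 207.8127, 'D': [-0.0197, 0.0, 0.0, 0.0, 0.0], 'R': [[-0.0218, -0.9995, 0.0236], [-0.9862, 0.0176, -0.1648], [0.1643, -0.0269, -0.986]], 't': [-0.0661, 0.6104, 1.4285]}
{'time': 0.1, 'qpos': array([-1.38201119,  0.46827058, -0.01163322,  1.60351707,  0.00599115,
        1.07142189, -0.05630422]), 'dq': array([ 0.00013188, -0.00095362, -0.00080767, -0.0029274 ,  0.00066828,
       -0.00026294,  0.00083959]), 'effort': array([ 6.75643278e-04, -5.33528137e+01,  2.12283502e-02, -2.51968288e+01,
        1.15042765e-02,  4.35515656e-03, -1.89915266e-05]), 'position': array([0.14924367, 0.63212092, 0.23045162]), 'tcp_rot': array([-0.55410009,  0.55484497,  0.43839915, -0.4392338 ]), 'contact_force': array([-0.87691515, -0.22373585,  0.06563767]), 'ft_torque': array([ 0.03101911,  0.0363981 , -0.00700159]), 'opening': 0.08541014798312206}
```

View pics/side0.png

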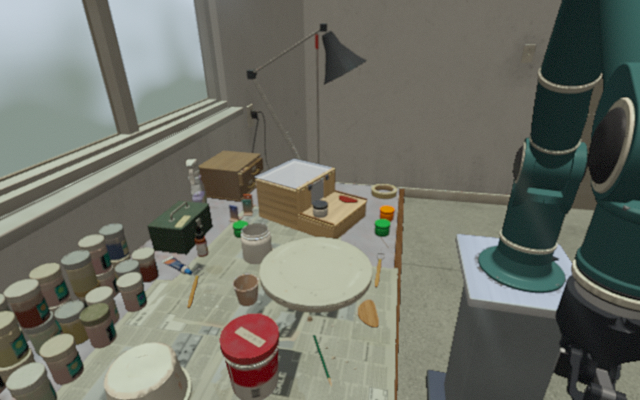

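View pics/top0.png

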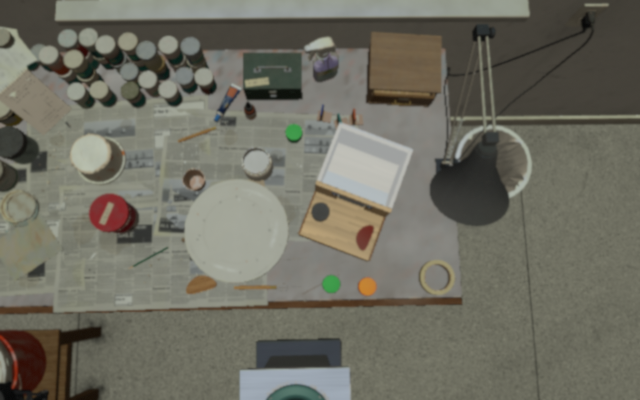

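The top view shows the box at (360,190), with its deck below it. On the deck are a black-lidded pot at (320,212) and the red rib at (365,237). Pot look-alikes are green at (331,284) and (294,132), and orange at (367,286). Next I'll crop close and measure.

```bash
cat > h.py <<'E'
from rig import env, read_camera, camera_model, job
import cv2, numpy as np
def proj(n,X):
    m=camera_model(n);K=np.array([[m['fx'],0,m['cx']],[0,m['fy'],m['cy']],[0,0,1]])
    return cv2.projectPoints(np.array(X,float).reshape(-1,3),cv2.Rodrigues(np.array(m['R']))[0],np.array(m['t'],float),K,np.array(m['D']))[0].reshape(-1,2)
def cloud(n,d):
    m=camera_model(n);K=np.array([[m['fx'],0,m['cx']],[0,m['fy'],m['cy']],[0,0,1]])
    h,w=d.shape;u,v=np.meshgrid(np.arange(w),np.arange(h))
    q=cv2.undistortPoints(np.stack([u,v],-1).reshape(-1,1,2).astype(float),K,np.array(m['D'])).reshape(h,w,2)
    P=np.dstack([q[...,0]*d,q[...,1]*d,d])
    return (P-np.array(m['t']))@np.array(m['R'])
E
python3 - <<'E'
from h import *
a=np.load('top0.npz');p,d=a['p'],a['d'];P=cloud('top',d)
def crop(p,y0,y1,x0,x1,k,f): cv2.imwrite(f,cv2.resize(p[y0:y1,x0:x1,::-1],None,fx=k,fy=k,interpolation=cv2.INTER_CUBIC))
crop(p,110,270,280,430,5-1.3,'pics/c_top.png')
s=np.load('side0.npz');crop(s['p'],140,250,240,410,4.5,'pics/c_side.png')
for u,v in [(320,212),(365,237),(345,220),(370,150),(360,195)]: print(u,v,P[v,u].round(4))
print(proj('top',[env.get_state()['position']]),proj('side',[env.get_state()['position']]))
z=P[...,2];roi=np.zeros(z.shape,bool);roi[110:270,280:430]=1
for lo,hi in[(.055,.075),(.152,.166)]:
    m=(roi&(z>lo)&(z<hi)).astype(np.uint8)
    n,l,st,c=cv2.connectedComponentsWithStats(m);i=1+st[1:,4].argmax();q=P[l==i]
    r=cv2.minAreaRect(q[:,:2].astype(np.float32));print(lo,len(q),r,cv2.boxPoints(r).round(4).tolist(),np.median(q[:,2]))
# pot
m=roi&(z>.095)&(z<.12);m[:, :300]=0;m[:,340:]=0;m[230:]=0
q=P[m];print(len(q),q.mean(0),q.min(0),q.max(0),cv2.minEnclosingCircle(q[:,:2].astype(np.float32)))
E
```

```text
320 212 [ 0.5879 -0.0814  0.1061]
365 237 [ 0.5192 -0.2107  0.0642]
345 220 [ 0.5694 -0.1543  0.0668]
370 150 [ 0.7508 -0.2222  0.1596]
360 195 [ 0.6248 -0.1902  0.1573]
[[ 29.95204537 388.67352096]] [[562.99974544 414.921861  ]]
0.055 3303 ((0.5625972747802734, -0.1469227522611618), (0.2202237844467163, 0.15118826925754547), 67.94922637939453) [[0.451200008392334, -0.22059999406337738], [0.5913000106811523, -0.2773999869823456], [0.6740000247955322, -0.07320000231266022], [0.5339000225067139, -0.016499999910593033]] 0.06503232485415592
0.152 5335 ((0.7043413519859314, -0.20495837926864624), (0.22042277455329895, 0.19926992058753967), 67.75650024414062) [[0.5703999996185303, -0.26930001378059387], [0.754800021648407, -0.34470000863075256], [0.8382999897003174, -0.14069999754428864], [0.6538000106811523, -0.06520000100135803]] 0.15846587262787223
313 [ 0.59821842 -0.08482341  0.10678908] [ 0.56558044 -0.13638688  0.09513409] [ 0.65963282 -0.05871339  0.11970323] ((0.6145935654640198, -0.09093146026134491), 0.050306469202041626)
```

View pics/c_top.png

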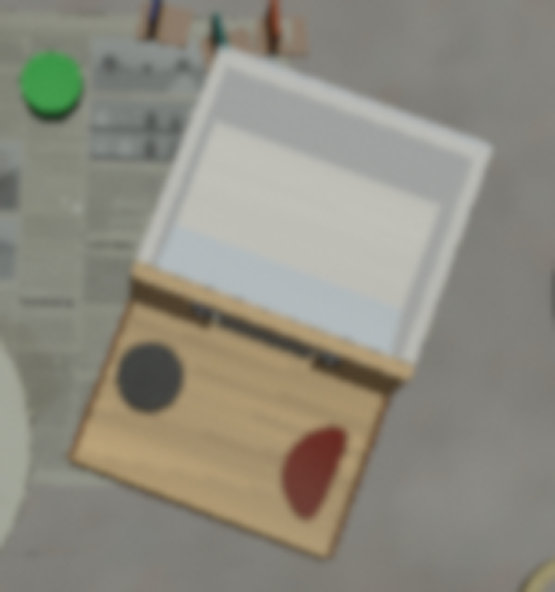

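View pics/c_side.png

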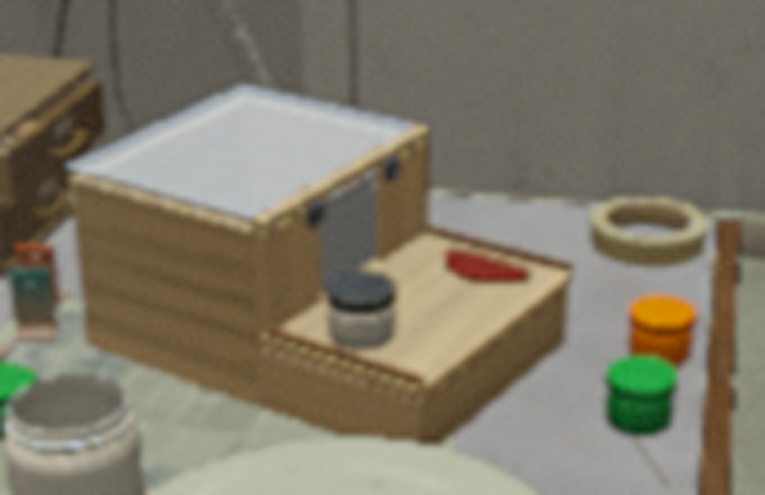

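```bash
python3 - <<'E'
from h import *
from scipy.spatial.transform import Rotation as Ro
from scipy.optimize import least_squares
q=env.get_state()['tcp_rot'];M=Ro.from_quat(q,scalar_first=True).as_matrix();print(M.round(3))
yaw=np.deg2rad(-22.15);ex=np.array([np.cos(yaw),np.sin(yaw)]);ey=np.array([-ex[1],ex[0]])
a=np.load('top0.npz');p,d=a['p'].astype(int),a['d'];P=cloud('top',d)
# lid: dark pixels, intersect rays with z=.108
O=np.array([.620,-.1705])
mx=p.max(2);m=np.zeros(mx.shape,bool);m[198:226,308:334]=1;m&=mx<85
z=P[m];print(m.sum(),np.median(z,0),z[:,2].mean())
c=np.median(z,0)[:2];print('pot chute',(c-O)@ex,(c-O)@ey)
m=np.zeros(mx.shape,bool);m[220:255,345:385]=1;m&=(p[...,0]>1.6*p[...,1])
z=P[m][:,:2];t=np.c_[(z-O)@ex,(z-O)@ey];print('rib',t.min(0),t.max(0))
# reprojection check of chute corners
for x,y,h in[(-.14,.11,.065),(-.14,-.11,.065),(-.006,.11,.159),(-.006,-.11,.159)]:
    X=np.r_[O+x*ex+y*ey,h];print((x,y,h),proj('top',[X]).round(1),proj('side',[X]).round(1))
for u,v in [(475,190),(484,133),(257,163),(331,284),(240,230),(293,132),(110,212)]:print(u,v,P[v,u].round(3))
E
```

```text
[[ 0.23  -0.    -0.973]
 [ 0.973 -0.002  0.23 ]
 [-0.002 -1.    -0.   ]]
216 [ 0.58835921 -0.08106524  0.10711648] 0.11989442147765131
pot chute -0.06302552338687932 0.0709048568076055
rib [-0.28518009 -0.08741687] [-0.042992    0.02650486]
(-0.14, 0.11, 0.065) [[297.3 233.9]] [[333.4 225.9]]
(-0.14, -0.11, 0.065) [[369.  261.4]] [[366.9 200. ]]
(-0.006, 0.11, 0.159) [[314.5 184.5]] [[298.2 188.7]]
(-0.006, -0.11, 0.159) [[390.1 213.1]] [[335.1 167.8]]
475 190 [ 0.556 -0.373  0.548]
484 133 [ 0.649 -0.373  0.619]
257 163 [0.748 0.101 0.048]
331 284 [ 0.388 -0.11   0.045]
240 230 [0.55  0.152 0.037]
293 132 [ 0.844 -0.007  0.043]
110 212 [0.596 0.501 0.12 ]
```

Call:
{"name": "send_rows", "arguments": {
  "targets": [
    [[0,0,-0.9],[0.026,-0.02,0.003],1],
    [[0,0,-0.9],[0.026,-0.02,0.003],1],
    [[0,0,-0.9],[0.026,-0.02,0.003],1],
    [[0,0,-0.9],[0.026,-0.02,0.003],1],
    [[0,0,-0.9],[0.026,-0.02,0.003],1],
    [[0,0,-0.9],[0.026,-0.02,0.003],1],
    [[0,0,-0.9],[0.026,-0.02,0.003],1],
    [[0,0,-0.9],[0.026,-0.02,0.003],1],
    [[0,0,-0.9],[0.026,-0.02,0.003],1],
    [[0,0,-0.9],[0.026,-0.02,0.003],1]
  ],
  "newtons": 20
}}

```text
time: 0.93
position: [0.406, 0.4246, 0.2554]
tcp_rot: [0.585, -0.585, -0.393, 0.402]
contact_force: [-0.5, -0.7, 0.0]
opening: -0.0001
```

Call:
{"name": "send_rows", "arguments": {
  "targets": [
    [[0,0,0],[0.013,-0.032,0],1],
    [[0,0,0],[0.013,-0.032,0],1],
    [[0,0,0],[0.013,-0.032,0],1],
    [[0,0,0],[0.013,-0.032,0],1],
    [[0,0,0],[0.013,-0.032,0],1],
    [[0,0,0],[0.013,-0.032,0],1],
    [[0,0,0],[0.013,-0.032,0],1],
    [[0,0,0],[0.013,-0.032,0],1],
    [[0,0,0],[0.013,-0.032,0],1],
    [[0,0,0],[0.013,-0.032,0],1]
  ]
}}

```text
time: 1.77
position: [0.5413, 0.0887, 0.253]
tcp_rot: [0.585, -0.585, -0.392, 0.403]
contact_force: [0.4, 0.5, -0.4]
opening: -0.0002
```

```bash
cat > st.py <<'E'
from h import *
from scipy.spatial.transform import Rotation as Ro
def st():
    s=env.get_state();M=Ro.from_quat(s['tcp_rot'],scalar_first=True).as_matrix()
    yaw=np.deg2rad(-22.15);ex=np.array([np.cos(yaw),np.sin(yaw)]);ey=np.array([-ex[1],ex[0]]);O=np.array([.620,-.1705])
    r=s['position'];W=np.array([[ex[0],ex[1],0],[ey[0],ey[1],0],[0,0,1]])
    # desired: tool x=ey, tool y = sin40 ex - cos40 z
    T=np.deg2rad(40);y=np.r_[np.sin(T)*ex,-np.cos(T)];x=np.r_[ey,0];D=np.c_[x,y,np.cross(x,y)]
    print('t',round(s['time'],2),'q',s['qpos'].round(2),'pos',r.round(4),'chute',((r[:2]-O)@ex).round(4),((r[:2]-O)@ey).round(4))
    print('tool axes in chute (cols)\n',(W@M).round(3),'\nneeded rotvec deg',np.rad2deg(Ro.from_matrix(D@M.T).as_rotvec()).round(1),'F',s['contact_force'].round(2),'open',round(s['opening'],4))
if __name__=='__main__': st()
E
python3 st.py
```

```text
t 1.77 q [-0.47  0.28  0.3   1.84 -0.09  1.05  1.05] pos [0.5413 0.0887 0.253 ] chute -0.1706 0.2104
tool axes in chute (cols)
 [[-0.009 -0.009 -1.   ]
 [ 1.    -0.012 -0.009]
 [-0.012 -1.     0.009]] 
needed rotvec deg [-14.5 -37.9  -0.2] F [ 0.41  0.53 -0.39] open -0.0002
```

Call:
{"name": "send_rows", "arguments": {
  "targets": [
    [[-1.45,-3.8,0],[0.008,-0.01,0],1],
    [[-1.45,-3.8,0],[0.008,-0.01,0],1],
    [[-1.45,-3.8,0],[0.008,-0.01,0],1],
    [[-1.45,-3.8,0],[0.008,-0.01,0],1],
    [[-1.45,-3.8,0],[0.008,-0.01,0],1],
    [[-1.45,-3.8,0],[0.008,-0.01,0],1],
    [[-1.45,-3.8,0],[0.008,-0.01,0],1],
    [[-1.45,-3.8,0],[0.008,-0.01,0],1],
    [[-1.45,-3.8,0],[0.008,-0.01,0],1],
    [[-1.45,-3.8,0],[0.008,-0.01,0],1]
  ]
}}

```text
time: 2.6
position: [0.6247, -0.027, 0.2528]
tcp_rot: [-0.35, 0.757, 0.504, -0.226]
contact_force: [1.0, -0.8, 0.2]
opening: -0.0
```

```bash
python3 st.py; python3 - <<'E'
from h import *
for n in("side","top"):
    p,d=read_camera(n); cv2.imwrite(f"pics/{n}1.png",p[:,:,::-1])
E
```

```text
t 2.6 q [-0.8   0.2   0.68  2.19  0.92  0.28  0.17] pos [ 0.6247 -0.027   0.2528] chute -0.0497 0.1347
tool axes in chute (cols)
 [[ 0.014  0.654 -0.757]
 [ 1.    -0.001  0.018]
 [ 0.011 -0.757 -0.654]] 
needed rotvec deg [-0.3  1.   0.8] F [ 0.99 -0.82  0.16] open -0.0
```

View pics/side1.png

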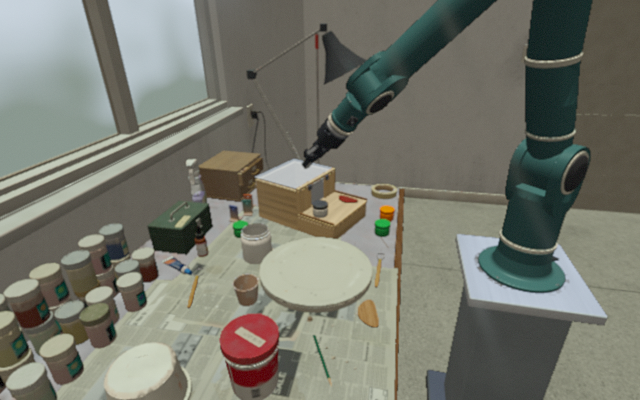

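View pics/top1.png

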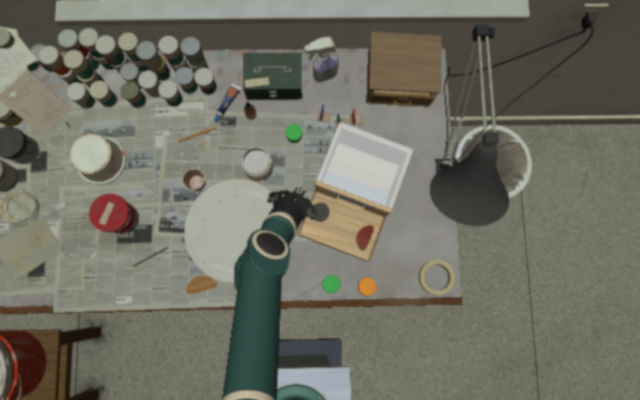

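Call:
{"name": "send_rows", "arguments": {
  "targets": [
    [[0,0,0],[-0.002,0.0015,-0.016],1],
    [[0,0,0],[-0.002,0.0015,-0.016],1],
    [[0,0,0],[-0.002,0.0015,-0.016],1],
    [[0,0,0],[-0.002,0.0015,-0.016],1],
    [[0,0,0],[-0.002,0.0015,-0.016],1],
    [[0,0,0],[-0.002,0.0015,-0.016],1],
    [[0,0,0],[0,0,-0.016],1],
    [[0,0,0],[0,0,-0.016],1],
    [[0,0,0],[0,0,-0.016],1],
    [[0,0,0],[0,0,-0.016],1]
  ]
}}

```text
time: 3.53
position: [0.6212, -0.012, 0.1092]
tcp_rot: [-0.347, 0.756, 0.507, -0.225]
contact_force: [-0.6, -0.2, -0.2]
opening: 0.0001
```

```bash
python3 st.py; python3 - <<'E'
from h import *
p,d=read_camera('side'); cv2.imwrite("pics/side2.png",cv2.resize(p[130:250,240:420,::-1],None,fx=4,fy=4,interpolation=2))
E
```

```text
t 3.53 q [-0.5   0.48  0.32  2.26  2.14  0.31 -1.17] pos [ 0.6212 -0.012   0.1092] chute -0.0586 0.1473
tool axes in chute (cols)
 [[ 0.01   0.658 -0.753]
 [ 1.     0.003  0.015]
 [ 0.012 -0.753 -0.658]] 
needed rotvec deg [-0.2  1.3  0.6] F [-0.62 -0.21 -0.16] open 0.0001
```

View pics/side2.png

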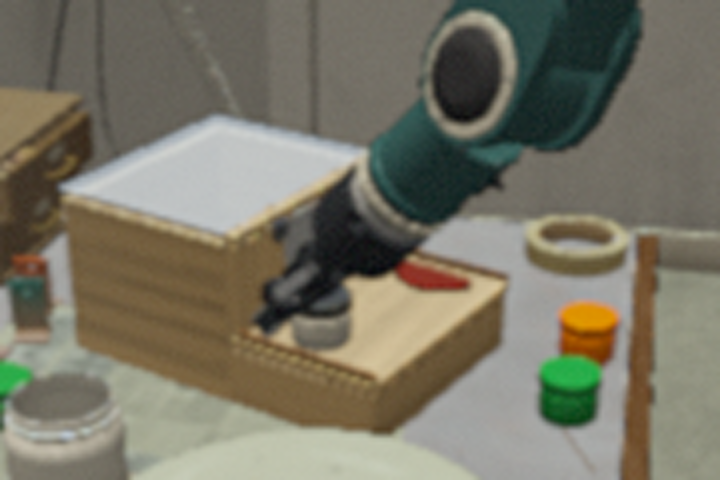

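Call:
{"name": "send_rows", "arguments": {
  "targets": [
    [[0.5,1.5,0.1],[-0.001,0,0],1],
    [[0.5,1.5,0.1],[-0.001,0,-0.003],1],
    [[0.5,1.5,0.1],[-0.001,0,-0.003],1],
    [[0.5,1.5,0.1],[-0.001,0.001,-0.003],1],
    [[0.5,1.5,0.1],[-0.001,0.001,-0.003],1],
    [[0.3,1,0.1],[-0.001,0,-0.003],1],
    [[0,0,0],[0,0,-0.003],1],
    [[0,0,0],[0,0,-0.003],1],
    [[0,0,0],[0,0,-0.001],1],
    [[0,0,0],[0,0,0],1]
  ]
}}

```text
time: 4.42
position: [0.6212, -0.0083, 0.0895]
tcp_rot: [-0.4, 0.728, 0.49, -0.266]
contact_force: [-0.1, 0.2, 0.0]
opening: -0.0001
```

```bash
python3 st.py
```

```text
t 4.42 q [-0.45  0.49  0.32  2.18  1.53  0.16 -0.52] pos [ 0.6212 -0.0083  0.0895] chute -0.06 0.1507
tool axes in chute (cols)
 [[ 0.002  0.539 -0.842]
 [ 1.     0.003  0.004]
 [ 0.005 -0.842 -0.539]] 
needed rotvec deg [-3.  -6.7  0.1] F [-0.06  0.2   0.01] open -0.0001
```

Call:
{"name": "send_rows", "arguments": {
  "targets": [
    [[0.8,2.1,0],[0,0,0],1],
    [[0.8,2.1,0],[-0.001,0,0],1],
    [[0.8,2.1,0],[-0.001,0,-0.001],1],
    [[0.8,2.1,0],[-0.001,0,-0.001],1],
    [[0.8,2.1,0],[-0.001,0,-0.001],1],
    [[0.8,2.1,0],[0,0,-0.001],1],
    [[0.8,2.1,0],[0,0,-0.001],1],
    [[0.8,2.1,0],[0,0,0],1],
    [[0,0,0],[0,0,0],1],
    [[0,0,0],[0,0,0],1]
  ]
}}

```text
time: 5.25
position: [0.6179, -0.0041, 0.0883]
tcp_rot: [-0.502, 0.659, 0.447, -0.338]
contact_force: [-0.6, 0.4, -0.4]
opening: 0.0004
```

```bash
python3 st.py
```

```text
t 5.25 q [ 0.14  0.53 -0.31  1.97  0.61  0.5   0.56] pos [ 0.6179 -0.0041  0.0883] chute -0.0646 0.1533
tool axes in chute (cols)
 [[-0.005  0.269 -0.963]
 [ 1.     0.004 -0.004]
 [ 0.003 -0.963 -0.269]] 
needed rotvec deg [ -9.3 -22.5  -0.3] F [-0.59  0.44 -0.36] open 0.0004
```

Call:
{"name": "send_rows", "arguments": {
  "targets": [
    [[0,0,0],[-0.003,-0.0074,-0.001],1],
    [[0,0,0],[-0.003,-0.0074,-0.001],1],
    [[0,0,0],[-0.003,-0.0074,-0.001],1],
    [[0,0,0],[-0.0022,-0.0055,-0.001],1],
    [[0,0,0],[-0.0015,-0.0037,0],1],
    [[0,0,0],[-0.0015,-0.0037,0],1],
    [[0,0,0],[-0.0015,-0.0037,0],1],
    [[0,0,0],[-0.0015,-0.0037,0],1],
    [[0,0,0],[-0.0019,-0.0046,0],1],
    [[0,0,0],[-0.0019,-0.0046,0],1]
  ]
}}

```text
time: 6.08
position: [0.5925, -0.0581, 0.0834]
tcp_rot: [-0.5, 0.658, 0.449, -0.34]
contact_force: [-0.3, 0.2, 0.3]
opening: -0.0002
```

```bash
python3 st.py; cat > look.py <<'E'
import sys
from st import *
k=sys.argv[1]
T=[]
for n,(y0,y1,x0,x1) in {'side':(130,250,240,420),'top':(130,250,270,420)}.items():
    p,d=read_camera(n); T.append(cv2.resize(p[y0:y1,x0:x1,::-1],(540,int(540*(y1-y0)/(x1-x0))),interpolation=2))
    if n=='side':
        pass
im=np.vstack([cv2.resize(t,(460,300)) for t in T]);cv2.imwrite(f'pics/look{k}.png',im)
st()
E
python3 look.py 3
```

```text
t 6.08 q [ 0.25  0.5  -0.32  2.03  0.61  0.45  0.65] pos [ 0.5925 -0.0581  0.0834] chute -0.0678 0.0937
tool axes in chute (cols)
 [[-0.011  0.269 -0.963]
 [ 1.     0.004 -0.01 ]
 [ 0.002 -0.963 -0.269]] 
needed rotvec deg [ -9.2 -22.6  -0.6] F [-0.31  0.21  0.27] open -0.0002
t 6.18 q [ 0.25  0.5  -0.32  2.03  0.61  0.45  0.65] pos [ 0.5922 -0.0592  0.0833] chute -0.0677 0.0926
tool axes in chute (cols)
 [[-0.009  0.269 -0.963]
 [ 1.     0.003 -0.008]
 [ 0.001 -0.963 -0.269]] 
needed rotvec deg [ -9.1 -22.6  -0.5] F [ 0.63 -0.73  0.5 ] open -0.0002
```

View pics/look3.png

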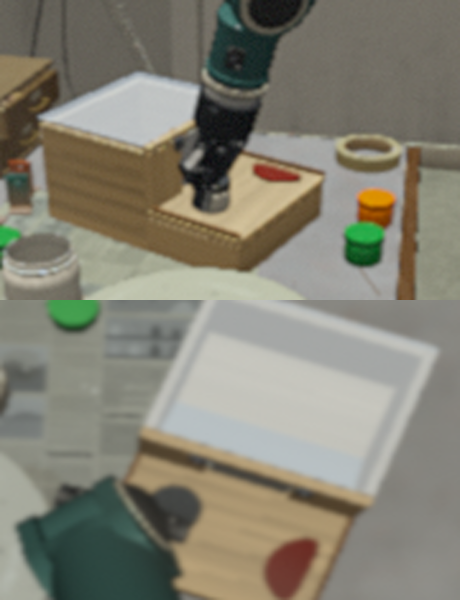

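Call:
{"name": "send_rows", "arguments": {
  "targets": [
    [[0,0,0],[-0.0018,-0.0047,0],1],
    [[0,0,0],[-0.0018,-0.0047,0],1],
    [[0,0,0],[-0.0018,-0.0047,0],1],
    [[0,0,0],[-0.0018,-0.0047,0],1],
    [[0,0,0],[-0.0018,-0.0047,0],1],
    [[0,0,0],[-0.0018,-0.0047,0],1],
    [[0,0,0],[-0.0018,-0.0047,0],1],
    [[0,0,0],[-0.0015,-0.0037,0],1],
    [[0,0,0],[-0.0008,-0.0018,0],1],
    [[0,0,0],[0,0,0],1]
  ]
}}

```text
time: 7.02
position: [0.5757, -0.1017, 0.0834]
tcp_rot: [-0.5, 0.659, 0.448, -0.339]
contact_force: [1.1, 1.1, 0.8]
opening: -0.0004
```

```bash
python3 look.py 4
```

```text
t 7.12 q [ 0.35  0.49 -0.33  2.06  0.6   0.42  0.74] pos [ 0.5759 -0.1012  0.0834] chute -0.067 0.0476
tool axes in chute (cols)
 [[-0.009  0.269 -0.963]
 [ 1.     0.004 -0.009]
 [ 0.001 -0.963 -0.269]] 
needed rotvec deg [ -9.2 -22.6  -0.5] F [-0.62  0.08 -0.  ] open -0.0001
```

View pics/look4.png

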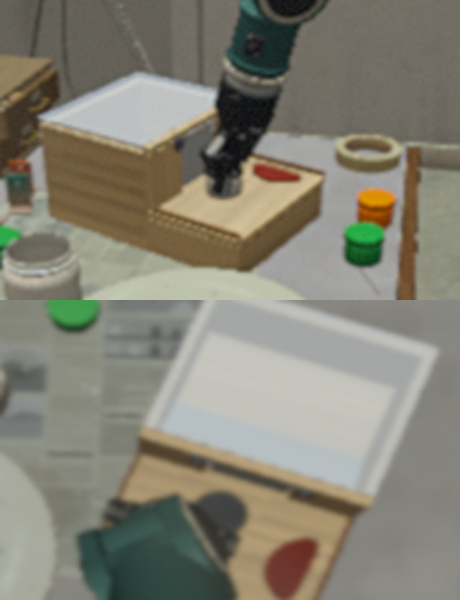

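```bash
python3 - <<'E'
from st import *
yaw=np.deg2rad(-22.15);ex=np.array([np.cos(yaw),np.sin(yaw)]);ey=np.array([-ex[1],ex[0]]);O=np.array([.620,-.1705])
p,d=read_camera('top');p=cv2.resize(p,None,fx=4,fy=4,interpolation=2)
for y,c in[(.012,(255,255,0)),(.004,(0,255,0)),(-.004,(0,255,255))]:
    t=np.linspace(0,6.28,60);X=np.array([np.r_[O+(-.063+.026*np.cos(a))*ex+(y+.026*np.sin(a))*ey,.108] for a in t])
    q=(proj('top',X)+.5)*4-.5
    cv2.polylines(p,[q.round().astype(np.int32)],True,c,1)
cv2.imwrite('pics/fit.png',cv2.resize(p[4*180:4*250,4*300:4*390,::-1],None,fx=2,fy=2))
E
```

```text
(no output)
```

View pics/fit.png

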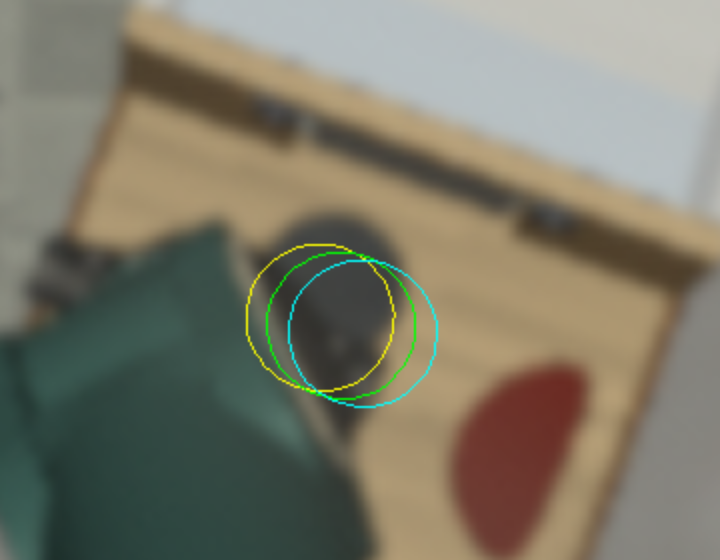

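Call:
{"name": "send_rows", "arguments": {
  "targets": [
    [[0,0,0],[0.0019,0.0046,0],1],
    [[0,0,0],[0.0056,-0.0023,0],1],
    [[0,0,0],[0.0056,-0.0023,0],1],
    [[0,0,0],[0.0019,-0.0008,0],1],
    [[0,0,0],[-0.0015,-0.0037,0],1],
    [[0,0,0],[-0.0015,-0.0037,0],1],
    [[0,0,0],[-0.0015,-0.0037,0],1],
    [[0,0,0],[-0.0015,-0.0037,0],1],
    [[0,0,0],[0,0,0],1],
    [[0,0,0],[0,0,0],1]
  ]
}}

```text
time: 8.0
position: [0.5872, -0.1167, 0.0837]
tcp_rot: [-0.5, 0.658, 0.449, -0.339]
contact_force: [0.8, 0.4, 1.7]
opening: 0.0002
```

```bash
python3 look.py 5
```

```text
t 8.1 q [ 0.38  0.51 -0.34  2.02  0.59  0.43  0.78] pos [ 0.5872 -0.1166  0.0836] chute -0.0507 0.0375
tool axes in chute (cols)
 [[-0.012  0.27  -0.963]
 [ 1.     0.006 -0.011]
 [ 0.002 -0.963 -0.27 ]] 
needed rotvec deg [ -9.2 -22.5  -0.7] F [-0.1   0.22  0.07] open 0.0003
```

View pics/look5.png

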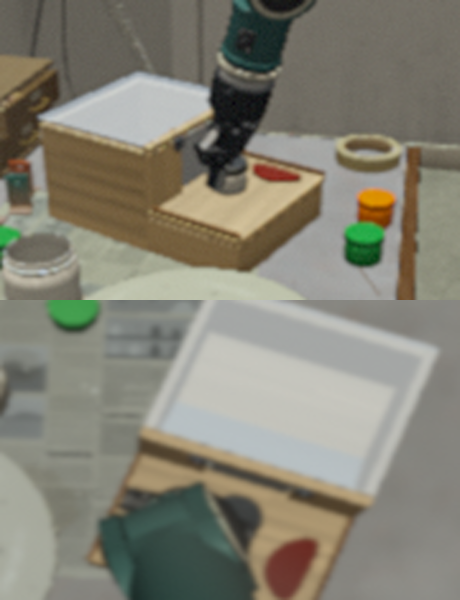

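Call:
{"name": "send_rows", "arguments": {
  "targets": [
    [[0,0,0],[0.003,0.0074,0],1],
    [[0,0,0],[0.003,0.0074,0],1],
    [[0,0,0],[-0.013,0.0053,0],1],
    [[0,0,0],[-0.013,0.0053,0],1],
    [[0,0,0],[-0.013,0.0053,0],1],
    [[0,0,0],[-0.013,0.0053,0],1],
    [[0,0,0],[-0.013,0.0053,0],1],
    [[0,0,0],[0,0,0],1],
    [[0,0,0],[0,0,0],0.7],
    [[0,0,0],[0,0,0],0.7]
  ]
}}

```text
time: 8.93
position: [0.5298, -0.0658, 0.0842]
tcp_rot: [-0.498, 0.657, 0.453, -0.34]
contact_force: [0.5, -0.3, 0.5]
opening: 0.0234
```

```bash
python3 look.py 6; python3 - <<'E'
from st import *
yaw=np.deg2rad(-22.15);ex=np.array([np.cos(yaw),np.sin(yaw)]);ey=np.array([-ex[1],ex[0]]);O=np.array([.620,-.1705])
p,d=read_camera('top');P=cloud('top',d)
z=P-np.r_[O,0];t=np.dstack([z[...,:2]@ex,z[...,:2]@ey,P[...,2]])
m=(t[...,2]>.10)&(t[...,2]<.113)&(t[...,0]>-.1)&(t[...,0]<-.02)&(abs(t[...,1])<.045)
q=t[m];print(m.sum(),np.median(q,0),q.min(0),q.max(0))
E
```

```text
t 9.03 q [ 0.27  0.42 -0.31  2.17  0.63  0.37  0.64] pos [ 0.5302 -0.0662  0.0843] chute -0.1225 0.0627
tool axes in chute (cols)
 [[-0.019  0.273 -0.962]
 [ 1.     0.011 -0.017]
 [ 0.006 -0.962 -0.273]] 
needed rotvec deg [ -9.2 -22.4  -1.1] F [1.31 0.7  0.02] open 0.0257
266 [-0.04901591 -0.0028144   0.10729845] [-0.07393757 -0.02833903  0.10000425] [-0.0222731   0.02312755  0.11287686]
```

View pics/look6.png

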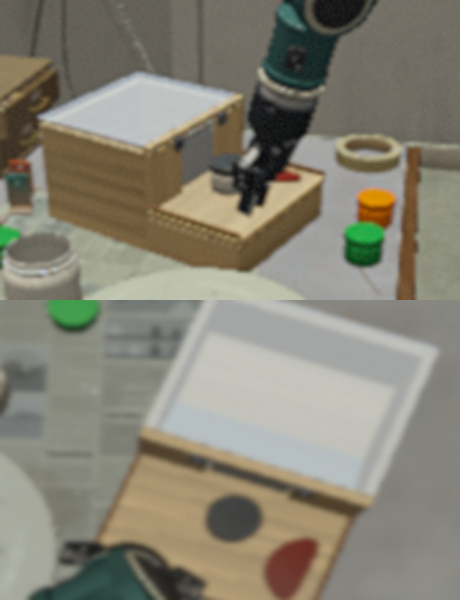

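Call:
{"name": "send_rows", "arguments": {
  "targets": [
    [[0,0,-0.1],[-0.003,-0.0075,0],0.7],
    [[0,0,-0.1],[-0.003,-0.0075,0],0.7],
    [[0,0,-0.1],[-0.003,-0.0075,0],0.7],
    [[0,0,-0.1],[-0.003,-0.0075,0],0.7],
    [[0,0,-0.1],[-0.003,-0.0075,0],0.7],
    [[0,0,-0.1],[-0.003,-0.0075,0],0.7],
    [[0,0,-0.1],[-0.003,-0.0075,0],0.7],
    [[0,0,-0.1],[-0.003,-0.0075,0],0.7],
    [[0,0,0],[0,0,-0.003],0.7],
    [[0,0,0],[0,0,0],0.7]
  ]
}}

```text
time: 9.92
position: [0.5033, -0.1369, 0.0807]
tcp_rot: [-0.502, 0.662, 0.445, -0.334]
contact_force: [-0.9, -0.8, 0.1]
opening: 0.0256
```

```bash
python3 look.py 7
```

```text
t 10.02 q [ 0.45  0.41 -0.33  2.21  0.61  0.33  0.79] pos [ 0.5037 -0.1364  0.081 ] chute -0.1205 -0.0122
tool axes in chute (cols)
 [[ 0.003  0.273 -0.962]
 [ 1.     0.004  0.004]
 [ 0.005 -0.962 -0.273]] 
needed rotvec deg [ -9.4 -22.3   0.1] F [ 0.26 -0.56  0.07] open 0.0255
```

View pics/look7.png

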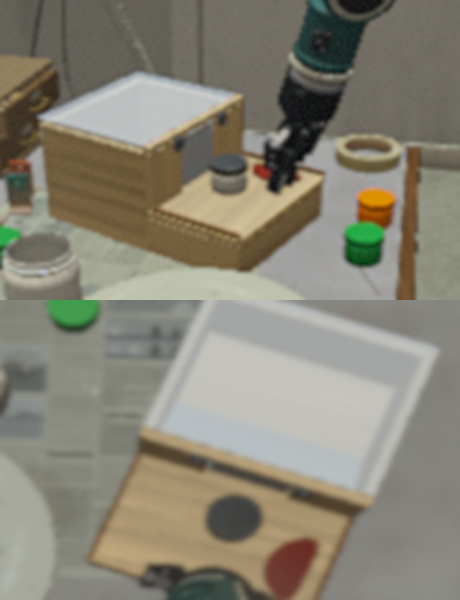

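Call:
{"name": "send_rows", "arguments": {
  "targets": [
    [[0,0,0],[0.0017,0.0042,0],0.7],
    [[0,0,0],[0.0017,0.0042,0],0.7],
    [[0,0,0],[0.0065,-0.0026,0],0.7],
    [[0,0,0],[0.0065,-0.0026,0],0.7],
    [[0,0,0],[0.0065,-0.0026,0],0.7],
    [[0,0,0],[0.0065,-0.0026,0],0.7],
    [[0,0,0],[0.0037,-0.0015,0],0.7],
    [[0,0,0],[0.0037,-0.0015,0],0.7],
    [[0,0,0],[0.0037,-0.0015,0],0.7],
    [[0,0,0],[0.0037,-0.0015,0],0.7]
  ]
}}

```text
time: 10.85
position: [0.5539, -0.1421, 0.081]
tcp_rot: [-0.501, 0.661, 0.447, -0.335]
contact_force: [0.3, -1.2, 0.4]
opening: 0.0259
```

```bash
python3 look.py 8
```

```text
t 10.95 q [ 0.45  0.48 -0.34  2.09  0.59  0.38  0.82] pos [ 0.5543 -0.1422  0.0812] chute -0.0715 0.0014
tool axes in chute (cols)
 [[-0.002  0.274 -0.962]
 [ 1.     0.007 -0.   ]
 [ 0.006 -0.962 -0.274]] 
needed rotvec deg [ -9.4 -22.2  -0.2] F [-0.23 -0.21  0.49] open 0.0256
```

View pics/look8.png

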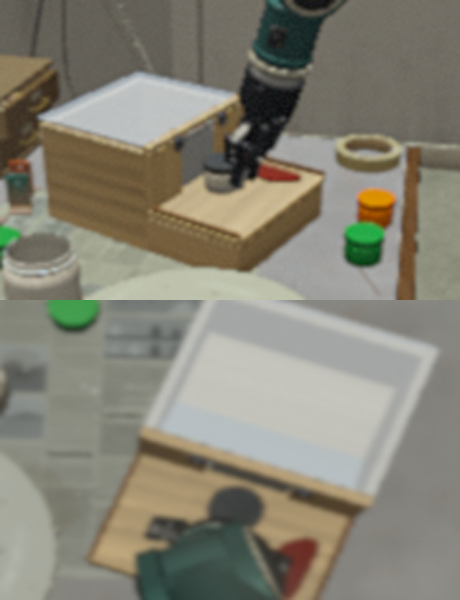

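Call:
{"name": "send_rows", "arguments": {
  "targets": [
    [[-0.4,-0.9,0],[0.0037,-0.0015,0.0002],0.7],
    [[-0.4,-0.9,0],[0.0037,-0.0016,0.0002],0.7],
    [[-0.4,-0.9,0],[0.0037,-0.0016,0.0002],0.7],
    [[-0.4,-0.9,0],[0.0037,-0.0016,0.0002],0.7],
    [[-0.4,-0.9,0],[0.0037,-0.0016,0.0002],0.7],
    [[-0.4,-0.9,0],[0.0037,-0.0016,0.0002],0.7],
    [[-0.4,-0.9,0],[0.0037,-0.0016,0.0002],0.7],
    [[-0.4,-0.9,0],[0.0037,-0.0016,0.0002],0.7],
    [[-0.4,-0.9,0],[0.0037,-0.0016,0.0002],0.7],
    [[0,0,0],[0,0,0],0.7]
  ]
}}

```text
time: 11.78
position: [0.5871, -0.1559, 0.0826]
tcp_rot: [-0.443, 0.7, 0.474, -0.299]
contact_force: [-0.3, -0.3, 0.7]
opening: 0.0256
```

```bash
python3 look.py 9
```

```text
t 11.88 q [ 0.21  0.46 -0.07  2.14  0.88  0.16  0.51] pos [ 0.587  -0.1558  0.0826] chute -0.0361 0.0012
tool axes in chute (cols)
 [[-0.005  0.428 -0.904]
 [ 1.     0.004 -0.003]
 [ 0.002 -0.904 -0.428]] 
needed rotvec deg [ -5.6 -13.5  -0.3] F [-0.24 -0.32  0.1 ] open 0.0252
```

View pics/look9.png

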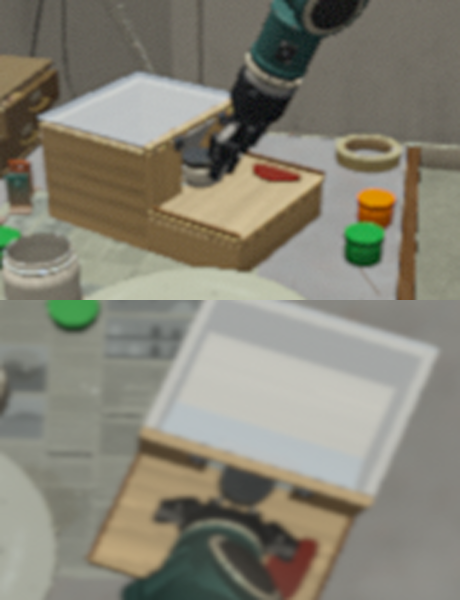

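Call:
{"name": "send_rows", "arguments": {
  "targets": [
    [[0,0,0],[0.003,-0.0013,0.0003],0.7],
    [[0,0,0],[0.003,-0.0013,0.0003],0.7],
    [[0,0,0],[0.003,-0.0013,0.0003],0.7],
    [[0,0,0],[0.003,-0.0013,0.0003],0.7],
    [[0,0,0],[0.003,-0.0013,0.0003],0.7],
    [[0,0,0],[0.003,-0.0013,0.0003],0.7],
    [[0,0,0],[0.003,-0.0013,0.0003],0.7],
    [[0,0,0],[0,0,0],0.7],
    [[0,0,0],[0,0,0],0.7],
    [[0,0,0],[0,0,0],0.7]
  ]
}}

```text
time: 12.72
position: [0.6114, -0.1669, 0.086]
tcp_rot: [-0.444, 0.7, 0.474, -0.297]
contact_force: [0.7, -0.0, 0.1]
opening: 0.0258
```

```bash
python3 look.py 10
```

```text
t 12.82 q [ 0.29  0.49 -0.14  2.08  0.84  0.2   0.57] pos [ 0.6112 -0.1667  0.086 ] chute -0.0096 0.0002
tool axes in chute (cols)
 [[-0.003  0.429 -0.903]
 [ 1.     0.006 -0.001]
 [ 0.005 -0.903 -0.429]] 
needed rotvec deg [ -5.7 -13.4  -0.2] F [ 0.57 -0.98 -0.55] open 0.0256
```

View pics/look10.png

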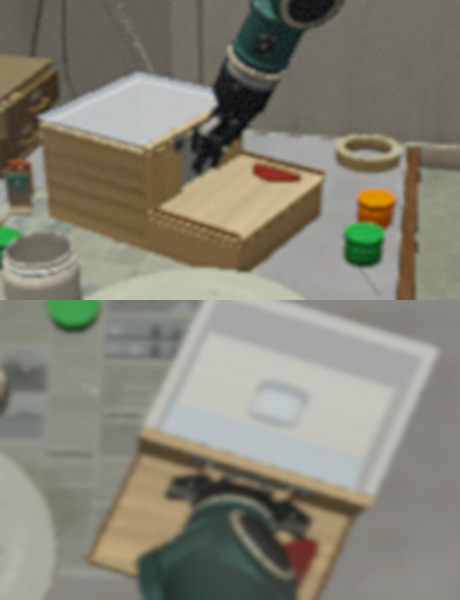

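The pot has dropped and shows through the clear roof at (278,402) in the crop. Now I'll draw back.

Call:
{"name": "send_rows", "arguments": {
  "targets": [
    [[0,0,0],[-0.004,0.0016,0],0.7],
    [[0,0,0],[-0.007,0.0028,0],0.7],
    [[0,0,0],[-0.009,0.0037,0],0.7],
    [[0,0,0],[-0.009,0.0037,0],0.7],
    [[0.4,0.9,0],[-0.009,0.0037,0],0.7],
    [[0.8,1.8,0],[-0.009,0.0037,0.003],0.7],
    [[0.8,1.8,0],[-0.009,0.0037,0.005],0.7],
    [[0.8,1.8,0],[-0.009,0.0037,0.008],0.7],
    [[0.8,1.8,0],[-0.009,0.0037,0.01],0.7],
    [[0.8,1.8,0],[-0.009,0.0037,0.01],0.7]
  ]
}}

```text
time: 13.65
position: [0.5151, -0.1257, 0.1192]
tcp_rot: [-0.513, 0.648, 0.444, -0.346]
contact_force: [0.3, 0.3, 0.6]
opening: 0.0255
```

Call:
{"name": "send_rows", "arguments": {
  "targets": [
    [[0,0,0],[0,0,0.015],0.7],
    [[0,0,0],[0,0,0.015],0.7],
    [[0,0,0],[0,0,0.015],0.7],
    [[0,0,0],[-0.005,0.01,0.015],0.7],
    [[0,0,0],[-0.005,0.015,0.01],0.7],
    [[0,0,0],[-0.005,0.015,0.005],0.7],
    [[0,0,0],[-0.005,0.015,0],0.7],
    [[0,0,0],[0,0,0],0.7],
    [[0,0,0],[0,0,0],0.7],
    [[0,0,0],[0,0,0],0.7]
  ]
}}

```text
time: 14.48
position: [0.486, -0.0676, 0.1972]
tcp_rot: [-0.512, 0.65, 0.441, -0.348]
contact_force: [0.3, 0.2, 0.2]
opening: 0.026
```

```bash
python3 look.py 11; python3 - <<'E'
from st import *
yaw=np.deg2rad(-22.15);ex=np.array([np.cos(yaw),np.sin(yaw)]);ey=np.array([-ex[1],ex[0]]);O=np.array([.620,-.1705])
a=np.load('top0.npz');d0=a['d']
for n in('top',):
    p,d=read_camera(n);cv2.imwrite('pics/top12.png',p[:,:,::-1])
    df=np.abs(p.astype(int)-a['p']).max(2)>45
    m=df.copy();m[:120]=0;m[215:]=0;m[:,:315]=0;m[:,420:]=0
    v,u=np.nonzero(m);print(len(u),u.mean(),v.mean())
    # ray to plane z=.033
    for h in(.02,.033,.05):
        c=camera_model('top');K=np.array([[c['fx'],0,c['cx']],[0,c['fy'],c['cy']],[0,0,1]])
        r=cv2.undistortPoints(np.array([[[270+278*150/460,130+102*120/300]]]),K,np.array(c['D'])).ravel()
        R=np.array(c['R']);C=-R.T@np.array(c['t']);w=R.T@np.r_[r,1];X=C+w*(h-C[2])/w[2];print(h,(X[:2]-O)@ex,(X[:2]-O)@ey)
E
```

```text
t 14.58 q [ 0.64  0.21 -0.68  2.14  0.37  0.65  0.91] pos [ 0.4862 -0.0681  0.1971] chute -0.1625 0.0444
tool axes in chute (cols)
 [[-0.008  0.233 -0.972]
 [ 1.     0.001 -0.008]
 [-0.001 -0.972 -0.233]] 
needed rotvec deg [ -9.8 -24.6  -0.5] F [ 1.02 -0.14 -0.36] open 0.0255
164 321.4024390243902 208.77439024390245
0.02 0.11293739421679105 0.0030998026482264573
0.033 0.10946552021275957 0.0033039118119209746
0.05 0.1049253772844106 0.003570823795213826
```

View pics/look11.png

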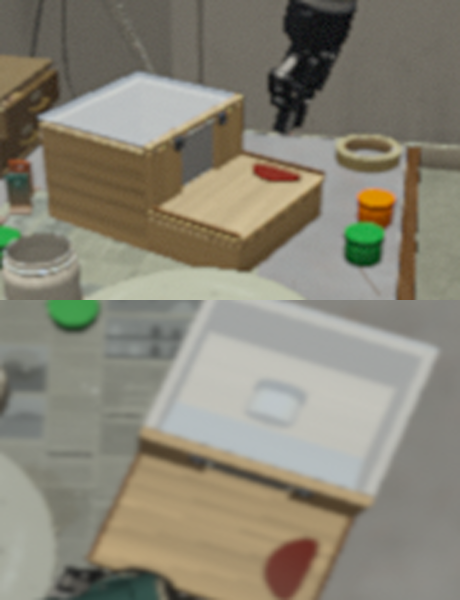

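View pics/top12.png

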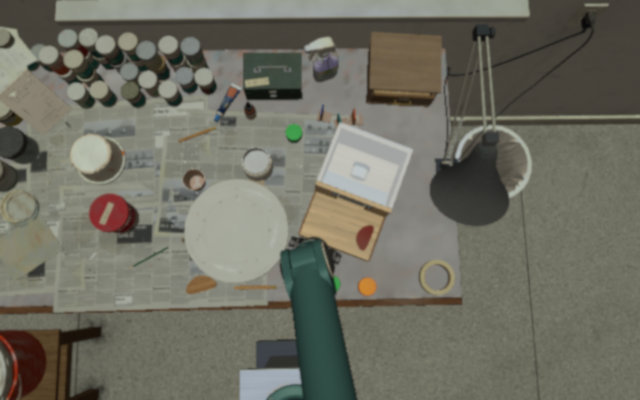

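The side view shows the flap hanging shut at (197,150). The pot lies still on the bin floor, at the same pixel (278,402) as 1.8 s ago. The rib hasn't visibly moved. Handing in.

```bash
python3 -c "
from rig import job
print(job.close_job())"
```

```text
the job is handed in; nothing more can be done
None
```

The pot is inside the box at the foot of the slide, the flap hangs shut, and I handed the job in at about 14.7 s of the 48 s. No verdict was reported.

**What I did:** I slid the pot sideways into the doorway line with the outside of the shut fingers. Then I pushed it through the flap from behind with the fingertips about 26 mm apart, until it dropped, and drew the arm back and up. The pot was never gripped or lifted.

**Last checks:**
- **Pot:** seen through the clear roof, it lies on its side at about box x 0.11 m, y 0.00 m. It was at the same pixel in pictures about 1.8 s apart. Its height was not measured directly; lying on the floor, its middle should be about 33 mm up.
- **Flap:** it looks shut in the side view. I did not measure its angle, and I judged the flap opening on the way only from the picture of the pot in the doorway.
- **Surroundings:** the red rib and the bystanders I could see look unmoved, and the arm was clear of everything. The measured tool force stayed within about 2 N in every reading.

**What went off plan:**
- The first sideways push left the pot about 11 mm short, and it had drifted about 12 mm forward, so I gave it a second short push.
- A 40 degree tool tilt brought the wrist close to its joint limit, so I worked at 15 to 25 degrees instead.

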